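Snap the retaining clip onto the tape spindle

TASK

Lock the tape roll on its dispenser: pick up the orange C-shaped retaining clip by its upright finger grip and slide it sideways, mouth first, into the groove of the upright spindle, between the black keeper plate and the steel head, until it snaps fully home round the neck. Work gently: do not force the clip against the dispenser, lean on the dispenser with the gripper, or disturb the things around it. Leave the clip lying level in the groove and let go.

Things in the scene. Friction and masses are not known exactly. Their poses are not given: they have to be found in the camera images.
- clip: Orange C-shaped retaining clip, flat on the table at first. Origin: on its bore axis, at its underside; z up, +x out through the mouth, grip on -x. The C is 14 mm high, 28 mm wide, bore 17 mm with a flat throat at x = -8.5 mm. Its sides are sprung jaws whose tips (x = +7) leave a 12 mm mouth; lips beyond them flare to a 23 mm entrance, ending at x = +20. Mass about 75 g.
- clip_mouth (a point): Middle of the clip's mouth, between the jaw tips: 7 mm ahead (+x) of the clip's origin, 7 mm above its underside. Snapping the mouth over the neck takes roughly 3 to 12 N (push slowly) along the clip's +x; after the snap the clip stops hard when the neck meets the throat, its bore axis then 1.5 mm beyond the spindle axis.
- clip_grip (a point): Middle of the clip's finger grip, 46 mm behind (-x of) the clip's origin, 26 mm above its underside. The grip is an upright fin, 12 mm thick (along the clip's y), 32 mm long (along x), 42 mm high from the clip's underside; grasp it across its thickness.
- dispenser: Tape dispenser, fixed to the table; origin on the vertical spindle axis, at the table. Grey round base 110 mm wide, 12 mm high; on it a tape roll, 96 mm wide, up to 37 mm above the table; above that the spindle: black keeper plate 92 mm wide, on it a steel neck 14 mm thick and 16 mm high, on that a steel head 26 mm wide and 12 mm high. The groove is between plate and head.
- spindle_axis (a point): Point on the vertical spindle axis, 12 mm above the table. Plate, neck and head are one rigid piece that is screwed up or down from job to job; its height is NOT measured: the top of the plate lies 46 to 70 mm above the table, to be found by touch or sight. It holds against pushes under 50 N. The clip may enter from any side; with its origin 38 mm off the axis it is over the plate, clear of the head.
- film_roll_box: Bystander: orange carton, 62x125x62 mm. Origin at the centre of its underside. Leave it where it is.
- pipette_a: Bystander: grey micropipette lying flat, 246 mm long. Origin at the centre of its underside. Leave it where it is.
- hemocytometer: Bystander: flat white counting slide, 34x75x8 mm. Origin at the centre of its underside. Leave it where it is.
- beaker: Bystander: small clear beaker, 45 mm wide, 59 mm high. Origin at the centre of its underside. Leave it where it is.

How it is judged:
By the outcome, as a careful person would: the job done as asked, in the order asked, and still so for the second after the job is handed in, with the robot touching nothing.
It also fails if it takes over 58 s, if anything falls off the work surface, if the arm or the gripper's body presses on something with over 40 N, if the wrist force passes 120 N, or if a joint passes its speed limit or range.

ROBOT

A 7-joint arm with a two-finger parallel gripper is mounted at the origin on a cart in front of the work surface, level with it; the furniture and walls round the work are solid. World frame = base frame: x ahead of the robot, y to its left, z up, the work surface at z = 0. Lengths are in m, angles in degrees, forces in N, time in s.
With the tool pointing down it reaches from about 0.425 to 0.875 m from the base axis. Payload 4.7 kg.
Tool frame: the origin (TCP) lies at the very end of the fingers, on their centre line; the grasp point (between the pads) lies 19 mm behind it; z points along the fingers, y is the direction in which the jaws open and shut (so a half turn about z gives the same grasp; the last joint's range is limited). The gripper opens to 87 mm and grips with 3 to 60 N. Pads are 19 mm wide; open, the fingers measure 117 mm over their backs; the gripper's body (75 mm by 190 mm) begins 51 mm behind the grasp point.
Start: joints at [-76.484, 18.392, -4.016, 83.108, 1.295, 78.541, -3.26], TCP at [0.143, 0.634, 0.223] pointing down, gripper open.
Joint ranges: [-163.93, 163.93], [-17.29, 119.83], [-79.2, 71.16], [3.27, 140.29], [-89.18, 269.18], [5.43, 117.66], [-154.24, 154.24]. Speed limits (degrees/s): [147.25, 147.25, 180, 180, 180, 180, 180].

INTERFACE

Orientations are given as [roll, pitch, yaw] about the fixed x, y, z axes, in that order (R = Rz(yaw) Ry(pitch) Rx(roll)).
In Python, from cell import * gives the robot as it stands.
- The arm moves only by the tool drive_tool, never from a script. Its argument "moves" is text: rows parted by semicolons, each of 5 numbers parted by spaces: the shift along the tool's x, y, z in m, then the turn about the tool's z in degrees, then the gripper's target within -1 to 1 (fully open at 1, half-way at 0, shut at -1). In form: x y z yaw fingers; .... A call has exactly 8 rows; each row is the pose to reach, as a shift and turn from the pose commanded when the call began, along the tool's axes at that moment; what a row does not reach only later rows make up. A row lasts 1/10 s, in which the tool goes at most 50 mm and 8.59 degrees, less where a joint would pass 70% of its speed; a pose out of reach is approached as far as the arm can. A call with a gripper value outside its range is refused whole. The fingers move at their own pace and stop on an object; "grip_force" is the grip in N (left out, the last holds). Time passes only in rows, so rows that repeat a pose let the fingers close, or fill a call up. It gives the time, the measured TCP pose, the force and the opening at its end, in the units of the state.
- get_obs(): the state, without advancing time (a new reading comes with each control period).
- read_camera(name): name is "side" or "top"; returns (picture, depth): 384x512x3 uint8, red, green, blue; 384x512 float32, m along the optical axis (not along the pixel's ray), 0 where there is no reading.
- calibration(name): a dict with "intrinsics" (3x3 intrinsics, pixels), "cam_to_world" (4x4, takes a point from camera to world coordinates). Camera axes: x right, y up, looking along -z (the intrinsics and any distortion apply to the point x, -y, -z); pixel columns grow to the right and rows downward; lengths in m; the calibration is good to about 2 mm. A picture is of the moment at which its call begins. calibration takes no time and is no camera call.
- sign_off(): hands the job in, once; it reports no verdict.
Trained networks look in the newest picture that a camera, given by its name, has taken for a name from the list of things; names that differ only in an ending like _2 or _b are one class to them, and where a whole thing is asked for, a point or a joint stands for the part that bears it (a point fixed in the world has none). Each returns a list of dicts, best first, with "conf" (0 to 1); they miss things now and then, are a little off and sometimes report something else, mostly with a low value. They report only what shows in the picture. A call takes as long as a camera call.
- search_frame(camera, name): "uv" ([column, row] in pixels, amid what is visible of it).
- pinpoint(camera, name): "uv" ([column, row] in pixels: a listed point, or the origin of a listed thing).
The state is a dict: "time_s": time; "qpos": joint angles; "joint_velocities": joint speeds; "effort": joint torques, N m; "tool_pos": TCP position; "tool_rot": TCP orientation; "force": force on the tool from outside, world axes, zero at the start; "wrist_torque": the same for the moment, N m; "grip_width": finger opening in m.
Only numpy, scipy, OpenCV 4.12 (cv2) and the standard library are available. Lean on these libraries where they do the work, as an engineer would, in place of code of your own. Each camera call takes 0.05 s, during which the arm holds its last target. There are 200 camera calls.

## Working session

There is one attempt and no reset: what is moved stays moved. The work goes in short steps, Python scripts to look and compute and a tool call to move; the robot and the scene stay as the last step left them, time stands still between calls to the robot, and variables do not carry over. Pictures are saved under pics/ and viewed, about 8 in all and at most 12, crops included, and the job is handed in when it is done.

Besides the shell and the picture viewer there is one more tool, called after ">>>" as name(argument=value, ...) on one line, values as JSON. drive_tool: Moves the arm, as the interface text tells. Its arguments: {"type":"object","properties":{"moves":{"type":"string"},"grip_force":{"type":"number"}},"required":["moves"]}

```bash
mkdir -p pics; ls
cat > h.py <<'E'
from cell import *
import numpy as np, cv2
def ray(cam,uv):
    c=calibration(cam);K=np.array(c["intrinsics"]);T=np.array(c["cam_to_world"])
    d=np.linalg.solve(K,[uv[0],uv[1],1.]);d=np.array([d[0],-d[1],-d[2]])
    return T[:3,3],T[:3,:3]@d
def at_z(cam,uv,z):
    o,d=ray(cam,uv);return o+d*(z-o[2])/d[2]
def cloud(cam,depth):
    c=calibration(cam);K=np.array(c["intrinsics"]);T=np.array(c["cam_to_world"])
    v,u=np.indices(depth.shape);d=np.stack([u,v,np.ones_like(u)],-1)@np.linalg.inv(K).T
    P=d*depth[...,None]*[1,-1,-1];W=P@T[:3,:3].T+T[:3,3];W[depth<=0]=np.nan;return W
def save(n,im): cv2.imwrite(f"pics/{n}.png",im[...,::-1])
E
python3 - <<'E'
from h import *
print(calibration("top"));print(calibration("side"));o=get_obs();print(o["tool_pos"],o["tool_rot"],o["grip_width"])
ims=[]
for c in("top","side"):
    im,d=read_camera(c);ims.append(im);np.save(c+"d.npy",d);np.save(c+"i.npy",im);W=cloud(c,d)
    for n,z in(("clip",0),("clip_mouth",.007),("clip_grip",.026),("spindle_axis",.012),("dispenser",0),("film_roll_box",0),("pipette_a",0),("hemocytometer",0),("beaker",0)):
        for r in pinpoint(c,n)[:2]: print(c,n,np.round(r["uv"],1),round(r["conf"],2),np.round(at_z(c,r["uv"],z),4))
save("a_top",ims[0]);save("a_side",ims[1])
E
```

```text
pics
{'intrinsics': array([[370.30096958,   0.        , 253.61442768],
       [  0.        , 370.30096958, 193.14295295],
       [  0.        ,   0.        ,   1.        ]]), 'cam_to_world': array([[-0.01856786,  0.98546164, -0.16888039,  0.35524163],
       [-0.99981257, -0.01922712, -0.00226912,  0.03152304],
       [-0.00548322,  0.1688066 ,  0.98563394,  0.87603399],
       [ 0.        ,  0.        ,  0.        ,  1.        ]])}
{'intrinsics': array([[483.2452568 ,   0.        , 255.44978879],
       [  0.        , 483.2452568 , 188.11659656],
       [  0.        ,   0.        ,   1.        ]]), 'cam_to_world': array([[ 0.15415337, -0.48179279,  0.86261953,  1.2804587 ],
       [ 0.98786656,  0.09183587, -0.12524305, -0.05740772],
       [-0.01887822,  0.87145963,  0.4901038 ,  0.4738112 ],
       [ 0.        ,  0.        ,  0.        ,  1.        ]])}
[0.14288932 0.63353406 0.22143828] [-1.79888737e+02  4.35387051e-03  1.67293324e+02] 0.08733630169592208
top clip [292.1 187.3] 0.52 [ 0.5178 -0.0593  0.    ]
top clip [321.2 152.6] 0.34 [ 0.6026 -0.1334  0.    ]
top clip_mouth [29
[... 335 characters left out ...]
 ]
top hemocytometer [169.6 241.7] 0.49 [0.3934 0.2331 0.    ]
top beaker [318.3 152.3] 0.67 [ 0.6035 -0.1264  0.    ]
top beaker [283.2 207. ] 0.48 [ 0.4705 -0.0364  0.    ]
side clip [196.7 208. ] 0.83 [ 0.5009 -0.0562  0.    ]
side clip_mouth [193.5 210.2] 0.69 [ 0.5191 -0.0624  0.007 ]
side clip_grip [204.8 187.8] 0.8 [ 0.473  -0.0374  0.026 ]
side spindle_axis [327.  208.6] 0.8 [0.5663 0.1758 0.012 ]
side spindle_axis [320.7 217.4] 0.15 [0.5925 0.1568 0.012 ]
side dispenser [319.7 215.6] 0.64 [0.5685 0.1623 0.    ]
side film_roll_box [330.3 169.9] 0.76 [0.3982 0.2327 0.    ]
side pipette_a [201.  179.2] 0.89 [ 0.388  -0.0417  0.    ]
side beaker [330.3 168.2] 0.67 [0.3905 0.2349 0.    ]
```

Run:
```python
import numpy as np,cv2
from h import *
t=np.load("topi.npy");s=np.load("sidei.npy")
a=cv2.resize(t[100:280,130:360],(766,600),interpolation=3)
b=cv2.resize(s[120:270,150:390],(800,500),interpolation=3)
save("a_top",a);save("a_side",b)
```

```text
(no output)
```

View pics/a_top.png

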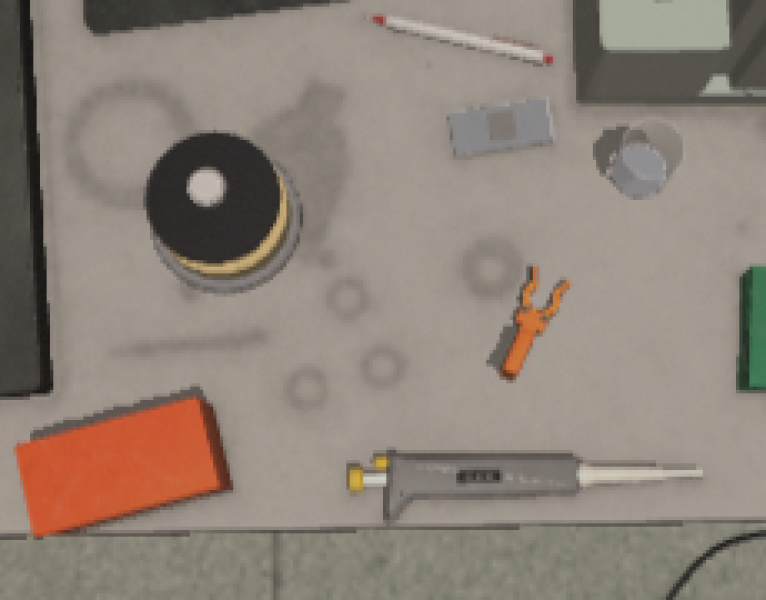

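View pics/a_side.png

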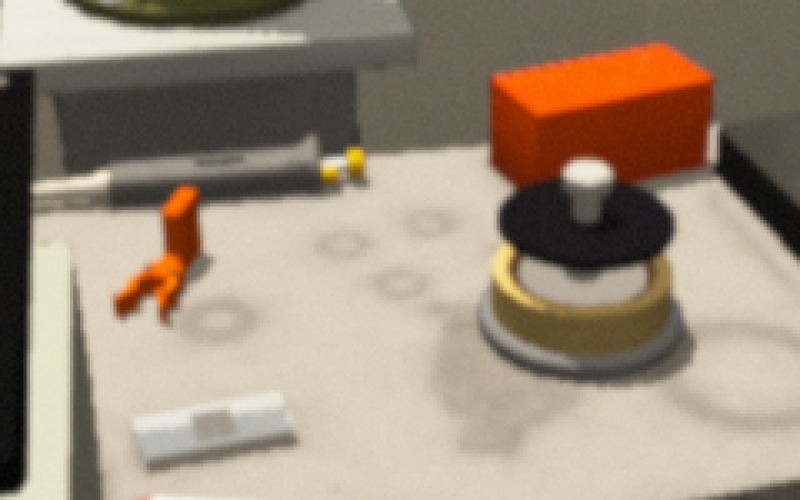

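Top view: the clip is at about (292,190) in the full picture, with its mouth up and to the right (+x, slightly −y). The dispenser is at (196,160) with its plate raised. Side view agrees: the plate stands well above the roll. Next I take precise geometry from the depth.

```bash
cat > m.py <<'E'
from h import *
def fitcircle(P):
    from scipy.optimize import least_squares
    f=lambda q:np.hypot(P[:,0]-q[0],P[:,1]-q[1])-q[2]
    return least_squares(f,[*P.mean(0)[:2],.04],loss="soft_l1",f_scale=.002).x
E
python3 - <<'E'
from m import *
for c in("top","side"):
    im=np.load(c+"i.npy").astype(int);W=cloud(c,np.load(c+"d.npy"))
    hsv=cv2.cvtColor(np.load(c+"i.npy"),cv2.COLOR_RGB2HSV)
    X,Y,Z=W[...,0],W[...,1],W[...,2]
    m=(hsv[...,1]>150)&(hsv[...,0]<18)&(abs(X-.5)<.08)&(abs(Y+.05)<.07)
    P=W[m];print(c,"clip n",len(P),np.nanmin(P,0),np.nanmax(P,0))
    g=P[P[:,2]>.03];l=P[(P[:,2]<.022)]
    print(" fin top",g.mean(0).round(4),len(g),"low",l.mean(0).round(4),len(l))
    r=cv2.minAreaRect((g[:,:2]*1000).astype(np.float32));print(" fin rect mm",r)
    r=cv2.minAreaRect((l[:,:2]*1000).astype(np.float32));print(" low rect mm",r)
    R=np.hypot(X-.57,Y-.165)
    for z0 in (.04,):
        s=(R<.075)&(Z>z0);h=np.histogram(Z[s],np.arange(.04,.12,.002));print(" hist",[(round(b,3),int(n)) for n,b in zip(*h) if n>0])
    # table check
    s=(abs(X-.5)<.05)&(abs(Y-.05)<.03);print(" table z",np.nanmedian(Z[s]))
    dark=(hsv[...,2]<75)&(R<.075)&(Z>.042)&(Z<.08)
    k=cv2.morphologyEx(dark.astype(np.uint8),cv2.MORPH_OPEN,np.ones((3,3)))>0
    ct=max(cv2.findContours(k.astype(np.uint8),0,1)[0],key=cv2.contourArea)
    print(" plate",np.nanmedian(Z[k]),cv2.minAreaRect(ct),cv2.fitEllipse(ct))
    hd=(R<.05)&(Z>.05)&(hsv[...,2]>120)&(hsv[...,1]<60);print(" head",W[hd].mean(0),np.nanpercentile(Z[hd],[5,50,95]),hd.sum(),cv2.boundingRect(hd.astype(np.uint8)))
E
```

```text
top clip n 154 [ 0.453614   -0.07728177  0.00604597] [ 0.53319835 -0.02808952  0.04505522]
 fin top [ 0.4686 -0.0374  0.0404] 67 low [ 0.5039 -0.054   0.0127] 87
 fin rect mm ((468.82318115234375, -37.41659164428711), (10.649842262268066, 31.008630752563477), 65.13838958740234)
 low rect mm ((507.66082763671875, -55.549293518066406), (26.53096580505371, 43.81509017944336), 63.139732360839844)
 hist [(np.float64(0.058), 2), (np.float64(0.06), 5), (np.float64(0.062), 85), (np.float64(0.064), 522), (np.float64(0.066), 463), (np.float64(0.068), 65), (np.float64(0.07), 2), (np.float64(0.084), 5), (np.float64(0.086), 1), (np.float64(0.088), 4), (np.float64(0.09), 20), (np.float64(0.092), 44), (np.float64(0.094), 38), (np.float64(0.096), 1), (np.float64(0.098), 1)]
 table z -0.0012090818793812352
 plate 0.06592558203805765 ((193.5, 159.0), (38.0, 39.0), 90.0) ((193.3760986328125, 159.01113891601562), (37.44782638549805, 39.18354415893555), 84.92998504638672)
 head [0.57485775 0.16783664 0.09358717] [0.09108318 0.09373891 0.0956845 ] 94 (186, 151, 11, 11)
side clip n 396 [ 0.45556166 -0.0780
[... 466 characters left out ...]
np.float64(0.068), 18), (np.float64(0.07), 9), (np.float64(0.072), 9), (np.float64(0.074), 6), (np.float64(0.076), 7), (np.float64(0.078), 8), (np.float64(0.08), 2), (np.float64(0.082), 6), (np.float64(0.084), 11), (np.float64(0.086), 16), (np.float64(0.088), 19), (np.float64(0.09), 16), (np.float64(0.092), 33), (np.float64(0.094), 49)]
 table z -0.0006760951618743349
 plate 0.06640636638860309 ((325.4376525878906, 187.74688720703125), (51.186058044433594, 26.716625213623047), 2.8624050617218018) ((325.357666015625, 187.477783203125), (25.675296783447266, 52.153480529785156), 93.38909912109375)
 head [0.57908499 0.16406122 0.08851725] [0.06281065 0.09330046 0.0954323 ] 116 (299, 168, 54, 34)
```

Run:
```python
from m import *
print("plate ctr",at_z("top",(193.4,159.),.0665),at_z("side",(325.4,187.6),.0665))
im=np.load("topi.npy");W=cloud("top",np.load("topd.npy"));hsv=cv2.cvtColor(im,cv2.COLOR_RGB2HSV)
R=np.hypot(W[...,0]-.57,W[...,1]-.165)
k=(hsv[...,2]<90)&(R<.07)&(W[...,2]>.058)
b=k&~(cv2.erode(k.astype(np.uint8),np.ones((3,3)))>0)&(R>.035)
print("circle",fitcircle(W[b]))
for y in(.26,.28,.30,.32,.35):
  s=(abs(W[...,1]-y)<.01)&(W[...,0]>.4)&(W[...,0]<.65);print(y,np.nanpercentile(W[...,2][s],[5,50,99]).round(3))
s=(abs(W[...,0]-.39)<.04)&(abs(W[...,1]-.233)<.08)&(W[...,2]>.05);print("box",W[s].min(0),W[s].max(0))
```

```text
plate ctr [0.57472163 0.16773641 0.0665    ] [0.58423522 0.16478201 0.0665    ]
circle [0.57529038 0.16813522 0.04380063]
0.26 [-0.003 -0.001  0.063]
0.28 [-0.004 -0.001  0.062]
0.3 [-0.003  0.042  0.06 ]
0.32 [-0.002  0.049  0.053]
0.35 [-0.001  0.051  0.168]
box [0.35033676 0.16268854 0.05002642] [0.42953706 0.29753301 0.06523408]
```

>>> drive_tool(moves="-.37 -.26 0 11.8 1;-.37 -.26 0 11.8 1;-.37 -.26 0 11.8 1;-.37 -.26 0 11.8 1;-.37 -.26 0 11.8 1;-.37 -.26 0 11.8 1;-.37 -.26 0 11.8 1;-.37 -.26 0 11.8 1", grip_force=40)

```text
time_s: 1.8
tool_pos: [0.4128, 0.3361, 0.223]
tool_rot: [179.9, 0.0, 155.5]
force: [1.1, 0.0, -0.1]
grip_width: 0.0872
```

>>> drive_tool(moves="-.207 -.317 0 0 1;-.207 -.317 0 0 1;-.207 -.317 0 0 1;-.207 -.317 0 0 1;-.207 -.317 0 0 1;-.207 -.317 0 0 1;-.207 -.317 0 0 1;-.207 -.317 0 0 1")

```text
time_s: 2.6
tool_pos: [0.4686, -0.0412, 0.2231]
tool_rot: [180.0, 0.1, 155.2]
force: [1.0, 0.0, -0.2]
grip_width: 0.0868
```

>>> drive_tool(moves="0 .003 .05 0 .2;0 .003 .1 0 .2;0 .003 .145 0 .2;0 .003 .16 0 .2;0 .003 .16 0 .2;0 .003 .16 0 .2;0 .003 .16 0 .2;0 .003 .16 0 .2")

```text
time_s: 3.4
tool_pos: [0.4711, -0.0336, 0.0641]
tool_rot: [179.9, 0.1, 155.5]
force: [-0.1, -0.0, -0.1]
grip_width: 0.0527
```

Run:
```python
from h import *
o=get_obs();print(o["tool_pos"],o["tool_rot"],o["grip_width"],o["force"])
t,_=read_camera("top");s,_=read_camera("side")
save("b",np.hstack([cv2.resize(t[130:250,230:350],(400,400),interpolation=3),cv2.resize(s[110:240,130:260],(400,400),interpolation=3)]))
```

```text
[ 0.47112942 -0.0335989   0.06408543] [1.79878332e+02 1.37491772e-01 1.55504879e+02] 0.052676719451124135 [-0.12356344 -0.04468093 -0.05272837]
```

View pics/b.png

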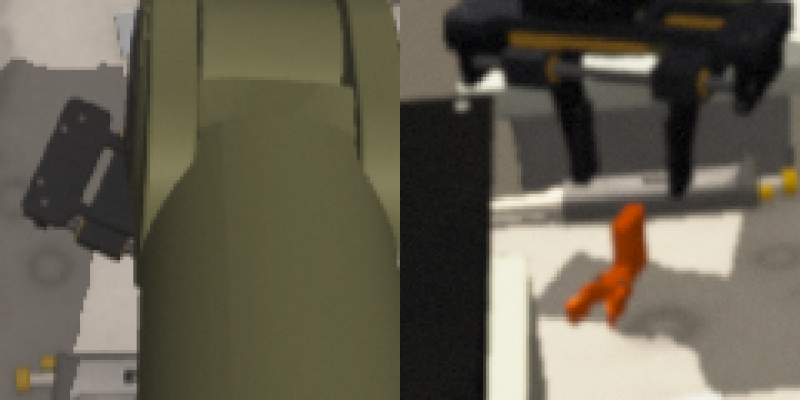

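The fin is visible between the two fingers, in the right half at about (630,220). I descend and grip.

>>> drive_tool(moves="-.001 -.004 .02 0 .2;-.001 -.004 .04 0 .2;-.001 -.004 .055 0 .2;-.001 -.004 .058 0 .2;-.001 -.004 .058 0 -1;-.001 -.004 .058 0 -1;-.001 -.004 .058 0 -1;-.001 -.004 .058 0 -1")

```text
time_s: 4.3
tool_pos: [0.4697, -0.0377, 0.0053]
tool_rot: [179.9, 0.1, 155.5]
force: [0.2, 0.7, 0.3]
grip_width: 0.0279
```

>>> drive_tool(moves="0 0 0 0 -1;0 0 0 0 -1;0 0 0 0 -1;0 0 0 0 -1;0 0 0 0 -1;0 0 0 0 -1;0 0 0 0 -1;0 0 0 0 -1")

```text
time_s: 5.1
tool_pos: [0.4692, -0.0379, 0.0048]
tool_rot: [180.0, 0.0, 155.5]
force: [-2.0, 0.3, 5.7]
grip_width: 0.0116
```

>>> drive_tool(moves="0 0 -.01 0 -1;0 0 -.03 0 -1;0 0 -.07 0 -1;0 0 -.115 0 -1;0 0 -.13 0 -1;0 0 -.13 0 -1;0 0 -.13 0 -1;0 0 -.13 0 -1")

```text
time_s: 5.9
tool_pos: [0.4677, -0.0379, 0.1329]
tool_rot: [-179.9, -0.1, 155.5]
force: [-0.4, 0.4, -0.2]
grip_width: 0.0121
```

Run:
```python
from h import *
o=get_obs();print(o["tool_pos"],o["tool_rot"],o["grip_width"],o["force"],o["wrist_torque"])
s,d=read_camera("side");W=cloud("side",d);hsv=cv2.cvtColor(s,cv2.COLOR_RGB2HSV)
m=(hsv[...,1]>150)&(hsv[...,0]<18)&(abs(W[...,0]-.5)<.09)&(abs(W[...,1]+.05)<.08);P=W[m]
# in-clip frame
p=np.array(o["tool_pos"]);h=np.radians(-24.5);e=np.array([np.cos(h),np.sin(h)]);n=np.array([-e[1],e[0]])
Q=np.c_[(P[:,:2]-p[:2])@e,(P[:,:2]-p[:2])@n,P[:,2]-p[2]]*1000
print(len(Q),Q.min(0),Q.max(0))
for a in range(-20,80,10):
    q=Q[(Q[:,0]>=a)&(Q[:,0]<a+10)]
    if len(q):print(a,len(q),q[:,1].mean().round(1),np.percentile(q[:,2],[3,50,97]).round(1))
save("c",cv2.resize(s[60:220,120:280],(500,500),interpolation=3))
```

```text
[ 0.4676859  -0.03790944  0.13293725] [-1.79901264e+02 -1.43870642e-01  1.55489390e+02] 0.012076235108564462 [-0.39773175  0.40787359 -0.24554727] [-0.00953435 -0.02857274 -0.03557785]
519 [-21.48240218 -44.31379367  -4.94438554] [ 67.86014455  44.19803941 174.75095708]
-20 1 31.5 [101.8 101.8 101.8]
-10 13 -3.4 [ 34.6  36.2 100.6]
0 58 0.0 [ 2.4 29.9 43. ]
10 150 1.0 [ 4.6 22.  38.8]
20 65 3.4 [  4.7  94.4 155.1]
30 77 2.8 [-4.4  6.7 86.8]
40 47 0.5 [-3.6  5.2  8.7]
50 54 -0.3 [-3.1  4.2  8.8]
60 53 -3.0 [-3.9  2.3  8.5]
```

View pics/c.png

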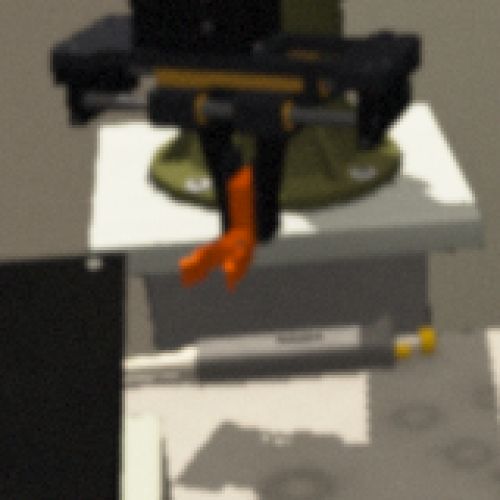

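Clip held level. It spans −5..+9 mm about the TCP, and its lips reach 68 mm ahead, so the origin is about 46.5 mm ahead. Now over the plate.

>>> drive_tool(moves=".012 .036 0 0 -1;.024 .075 0 0 -1;.037 .115 0 0 -1;.05 .155 0 0 -1;.063 .195 0 0 -1;.072 .221 0 0 -1;.075 .231 0 0 -1;.075 .231 0 0 -1")

```text
time_s: 6.75
tool_pos: [0.4959, 0.2041, 0.1332]
tool_rot: [-179.9, -0.1, 155.6]
force: [0.2, 0.4, -0.7]
grip_width: 0.0118
```

>>> drive_tool(moves="0 0 .015 0 -1;0 0 .03 0 -1;0 0 .042 0 -1;0 0 .048 0 -1;0 0 .05 0 -1;0 0 .05 0 -1;0 0 .05 0 -1;0 0 .05 0 -1")

```text
time_s: 7.55
tool_pos: [0.4971, 0.2036, 0.0852]
tool_rot: [179.9, 0.0, 155.5]
force: [-0.5, -1.0, -0.2]
grip_width: 0.0116
```

Run:
```python
from h import *
o=get_obs();print(o["tool_pos"],o["tool_rot"],o["force"],o["wrist_torque"])
t,dt=read_camera("top");s,d=read_camera("side")
for c in("side","top"):
  for n,z in(("spindle_axis",.012),("clip_mouth",.09)):
    for r in pinpoint(c,n)[:1]:print(c,n,np.round(r["uv"],1),r["conf"],at_z(c,r["uv"],z))
np.save("s2.npy",d);np.save("s2i.npy",s)
save("d",np.hstack([cv2.resize(t[100:220,130:250],(400,400),interpolation=3),cv2.resize(s[120:250,255:385],(400,400),interpolation=3)]))
```

```text
[0.4970653  0.20364795 0.08519535] [1.79937117e+02 3.77954575e-02 1.55495427e+02] [-0.50839397 -0.9626735  -0.19143753] [-0.04822782  0.04724366 -0.03146823]
side spindle_axis [324.3 210. ] 0.92 [0.56999536 0.16976862 0.012     ]
side clip_mouth [331.4 163.6] 0.67 [0.54266424 0.1864294  0.09      ]
top spindle_axis [280.9 135.5] 0.73 [ 0.64414783 -0.03545171  0.012     ]
top clip_mouth [186.3 171.2] 0.51 [0.54125988 0.17901314 0.09      ]
```

View pics/d.png

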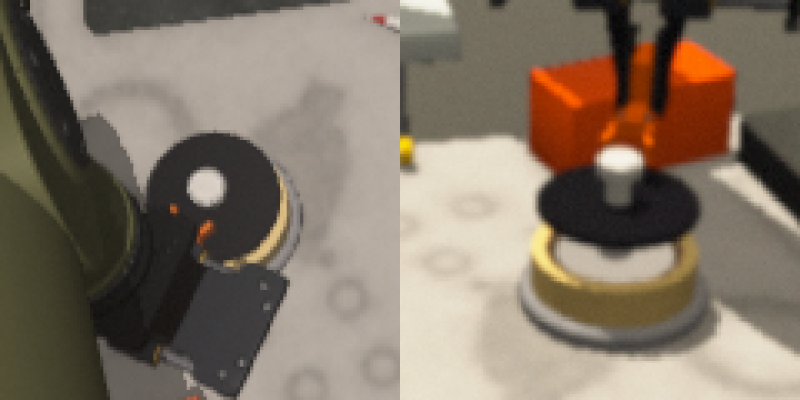

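Top crop: the lips show at (174,208) and (207,225), the head at (207,187). Side crop: the lips are behind the head, roughly centred. I measure the lateral error.

Run:
```python
from h import *
o=get_obs();p=np.array(o["tool_pos"]);a=np.radians(-24.5);e=np.array([np.cos(a),np.sin(a)]);n=np.array([-e[1],e[0]])
zt=p[2]-.0048+.014
f=lambda x:np.round(np.array([(x[:2]-p[:2])@e,(x[:2]-p[:2])@n])*1000,1)
t,d=read_camera("top");s,ds=read_camera("side")
for c,im,lim in(("top",t,(150,215,170,205)),("side",s,(150,175,315,345))):
    hsv=cv2.cvtColor(im,cv2.COLOR_RGB2HSV);m=np.zeros(im.shape[:2],np.uint8);r0,r1,c0,c1=lim
    if c=="top":
        m[r0:r1,c0:c1]=((hsv[...,1]>140)&(hsv[...,0]<16))[r0:r1,c0:c1]
        k,_,st,ce=cv2.connectedComponentsWithStats(m)
        for j in range(1,k):print(c,"lip",st[j,4],f(at_z(c,ce[j],zt)))
    m=((hsv[...,2]>130)&(hsv[...,1]<50)).astype(np.uint8);q=np.zeros_like(m)
    q[145:170,183:202]=1 
    if c=="side":q[:]=0;q[163:176,315:340]=1
    v,u=np.nonzero(m&q);print(c,"head",len(u),u.mean(),v.mean(),f(at_z(c,(u.mean(),v.mean()),.0945)))
    if c=="side":print("lips",f(at_z(c,(255+207*.325,120+133*.325),zt)),f(at_z(c,(255+248*.325,120+133*.325),zt)),"head vis",f(at_z(c,(255+219*.325,120+157*.325),.0945)))
```

```text
top lip 6 [64.2 12.5]
top lip 21 [ 58.4 -12.3]
top head 97 191.46391752577318 155.75257731958763 [85.8 -0.7]
side head 86 325.7674418604651 172.1046511627907 [92.3 -0.3]
lips [ 59.1 -11.3] [53.6 11.3] head vis [88.2 -0.2]
```

Lateral error is under 1 mm and the axis is about 87 mm ahead. Next I feel for the plate.

>>> drive_tool(moves="0 0 .003 0 -1;0 0 .006 0 -1;0 0 .009 0 -1;0 0 .0105 0 -1;0 0 .0105 0 -1;0 0 .0105 0 -1;0 0 .0105 0 -1;0 0 .0105 0 -1")

```text
time_s: 8.75
tool_pos: [0.4967, 0.2035, 0.0742]
tool_rot: [180.0, 0.0, 155.5]
force: [-0.1, 0.2, -0.2]
grip_width: 0.012
```

>>> drive_tool(moves="0 0 .0004 0 -1;0 0 .0008 0 -1;0 0 .0012 0 -1;0 0 .0015 0 -1;0 0 .0015 0 -1;0 0 .0015 0 -1;0 0 .0015 0 -1;0 0 .0015 0 -1")

```text
time_s: 9.55
tool_pos: [0.4966, 0.2034, 0.0726]
tool_rot: [180.0, 0.0, 155.5]
force: [-0.1, 0.5, -0.3]
grip_width: 0.0118
```

>>> drive_tool(moves="0 0 .0002 0 -1;0 0 .0004 0 -1;0 0 .0006 0 -1;0 0 .0008 0 -1;0 0 .001 0 -1;0 0 .001 0 -1;0 0 .001 0 -1;0 0 .001 0 -1")

```text
time_s: 10.35
tool_pos: [0.4966, 0.2035, 0.0717]
tool_rot: [180.0, -0.0, 155.5]
force: [-1.3, 0.8, 1.9]
grip_width: 0.0119
```

>>> drive_tool(moves="0 0 .0002 0 -1;0 0 .0004 0 -1;0 0 .0006 0 -1;0 0 .0008 0 -1;0 0 .0008 0 -1;0 0 .0008 0 -1;0 0 .0008 0 -1;0 0 .0008 0 -1")

```text
time_s: 11.15
tool_pos: [0.4967, 0.2036, 0.0714]
tool_rot: [180.0, -0.0, 155.5]
force: [-2.9, 0.1, 6.8]
grip_width: 0.0114
```

Contact at TCP z ≈ 0.072, so the plate top is about 0.067, as vision said. I back off to mid-groove and advance.

>>> drive_tool(moves="0 0 -.001 0 -1;0 0 -.0019 0 -1;0 0 -.0019 0 -1;0 0 -.0019 0 -1;-.003 0 -.0019 0 -1;-.006 0 -.0019 0 -1;-.006 0 -.0019 0 -1;-.006 0 -.0019 0 -1")

```text
time_s: 11.95
tool_pos: [0.5022, 0.2008, 0.0726]
tool_rot: [-180.0, 0.0, 155.5]
force: [-1.6, -0.0, -0.4]
grip_width: 0.0118
```

>>> drive_tool(moves="-.003 0 0 0 -1;-.006 0 0 0 -1;-.009 0 0 0 -1;-.012 0 0 0 -1;-.012 0 0 0 -1;-.012 0 0 0 -1;-.012 0 0 0 -1;-.012 0 0 0 -1")

```text
time_s: 12.75
tool_pos: [0.5129, 0.1961, 0.0727]
tool_rot: [180.0, -0.0, 155.5]
force: [1.0, 0.1, -0.4]
grip_width: 0.0116
```

>>> drive_tool(moves="-.002 0 0 0 -1;-.004 0 0 0 -1;-.006 0 0 0 -1;-.008 0 0 0 -1;-.009 0 0 0 -1;-.009 0 0 0 -1;-.009 0 0 0 -1;-.009 0 0 0 -1")

```text
time_s: 13.55
tool_pos: [0.5211, 0.1923, 0.0727]
tool_rot: [180.0, -0.0, 155.5]
force: [-0.7, 0.2, -0.8]
grip_width: 0.0114
```

>>> drive_tool(moves="-.0005 0 0 0 -1;-.001 0 0 0 -1;-.0015 0 0 0 -1;-.002 0 0 0 -1;-.0025 0 0 0 -1;-.003 0 0 0 -1;-.003 0 0 0 -1;-.003 0 0 0 -1")

```text
time_s: 14.35
tool_pos: [0.5233, 0.1914, 0.0725]
tool_rot: [-180.0, -0.1, 155.5]
force: [-3.3, 1.7, 0.8]
grip_width: 0.0117
```

>>> drive_tool(moves="-.0005 0 0 0 -1;-.001 0 0 0 -1;-.0015 0 0 0 -1;-.002 0 0 0 -1;-.0025 0 0 0 -1;-.003 0 0 0 -1;-.003 0 0 0 -1;-.003 0 0 0 -1")

```text
time_s: 15.15
tool_pos: [0.527, 0.1895, 0.0727]
tool_rot: [180.0, 0.0, 155.5]
force: [-2.3, 0.7, -2.7]
grip_width: 0.0114
```

>>> drive_tool(moves="-.0005 0 0 0 -1;-.001 0 0 0 -1;-.0015 0 0 0 -1;-.002 0 0 0 -1;-.0025 0 0 0 -1;-.003 0 0 0 -1;-.003 0 0 0 -1;-.003 0 0 0 -1")

```text
time_s: 15.95
tool_pos: [0.53, 0.1882, 0.0729]
tool_rot: [180.0, 0.1, 155.5]
force: [0.4, -0.3, 0.0]
grip_width: 0.0118
```

The force peaked and has dropped, so the mouth is past the neck. On to the hard stop.

>>> drive_tool(moves="-.0005 0 0 0 -1;-.001 0 0 0 -1;-.0015 0 0 0 -1;-.002 0 0 0 -1;-.0025 0 0 0 -1;-.003 0 0 0 -1;-.003 0 0 0 -1;-.003 0 0 0 -1")

```text
time_s: 16.75
tool_pos: [0.5321, 0.1873, 0.0727]
tool_rot: [180.0, -0.0, 155.5]
force: [-0.3, 0.3, -1.3]
grip_width: 0.0118
```

>>> drive_tool(moves="-.0004 0 0 0 -1;-.0008 0 0 0 -1;-.0012 0 0 0 -1;-.0015 0 0 0 -1;-.0015 0 0 0 -1;-.0015 0 0 0 -1;-.0015 0 0 0 -1;-.0015 0 0 0 -1")

```text
time_s: 17.55
tool_pos: [0.5335, 0.1867, 0.0727]
tool_rot: [180.0, 0.0, 155.5]
force: [-0.6, -1.0, 0.2]
grip_width: 0.0116
```

>>> drive_tool(moves="-.0004 0 0 0 -1;-.0008 0 0 0 -1;-.0012 0 0 0 -1;-.0015 0 0 0 -1;-.0015 0 0 0 -1;-.0015 0 0 0 -1;-.0015 0 0 0 -1;-.0015 0 0 0 -1")

```text
time_s: 18.35
tool_pos: [0.5349, 0.186, 0.0727]
tool_rot: [180.0, 0.0, 155.5]
force: [-0.8, 0.2, -1.0]
grip_width: 0.0117
```

>>> drive_tool(moves="-.0004 0 0 0 -1;-.0008 0 0 0 -1;-.001 0 0 0 -1;-.001 0 0 0 -1;-.001 0 0 0 -1;-.001 0 0 0 -1;-.001 0 0 0 -1;-.001 0 0 0 -1")

```text
time_s: 19.15
tool_pos: [0.5351, 0.1859, 0.0726]
tool_rot: [-180.0, -0.1, 155.5]
force: [-6.4, 1.7, 2.5]
grip_width: 0.0114
```

Hard stop, 42 mm of travel as predicted. I unload, settle onto the plate and release.

>>> drive_tool(moves=".0005 0 .0003 0 -1;.0006 0 .0006 0 -1;.0006 0 .0006 0 -1;.0006 0 .0006 0 -1;.0006 0 .0006 0 -.6;.0006 0 .0006 0 -.3;.0006 0 .0006 0 0;.0006 0 .0006 0 0")

```text
time_s: 19.95
tool_pos: [0.5358, 0.1854, 0.0722]
tool_rot: [180.0, 0.1, 155.5]
force: [1.0, 0.5, 0.5]
grip_width: 0.0336
```

>>> drive_tool(moves="0 0 0 0 0;0 0 0 0 0;0 0 0 0 0;0 0 -.005 0 0;0 0 -.015 0 0;0 0 -.04 0 0;0 0 -.08 0 0;0 0 -.1 0 0")

```text
time_s: 20.75
tool_pos: [0.5368, 0.1862, 0.1763]
tool_rot: [179.8, 0.2, 155.5]
force: [1.4, -0.5, 0.4]
grip_width: 0.0435
```

>>> drive_tool(moves=".03 -.03 -.03 0 0;.05 -.07 -.05 0 0;.05 -.12 -.05 0 0;.05 -.16 -.05 0 0;.05 -.2 -.05 0 0;.05 -.24 -.05 0 0;.05 -.25 -.05 0 0;.05 -.25 -.05 0 0")

```text
time_s: 21.55
tool_pos: [0.3857, -0.0228, 0.2224]
tool_rot: [180.0, 0.0, 155.2]
force: [-0.5, 0.5, -0.3]
grip_width: 0.0434
```

Run:
```python
from h import *
t,dt=read_camera("top");s,d=read_camera("side")
for c,im,dd in(("side",s,d),("top",t,dt)):
    W=cloud(c,dd);hsv=cv2.cvtColor(im,cv2.COLOR_RGB2HSV)
    m=(hsv[...,1]>150)&(hsv[...,0]<18)&(np.hypot(W[...,0]-.56,W[...,1]-.17)<.08)&(W[...,2]>.055);P=W[m]
    a=np.radians(-24.5);e=np.array([np.cos(a),np.sin(a)]);n=np.array([-e[1],e[0]]);q=P[:,:2]-[.576,.167]
    Q=np.c_[q@e,q@n,P[:,2]]*1000;print(c,len(Q))
    for x in range(-80,40,10):
        k=Q[(Q[:,0]>=x)&(Q[:,0]<x+10)]
        if len(k):print(x,len(k),k[:,1].mean().round(1),np.percentile(k[:,2],[5,50,95]).round(1))
    for nm in("film_roll_box","pipette_a","hemocytometer","beaker"):
        for r in pinpoint(c,nm)[:1]:print(c,nm,np.round(at_z(c,r["uv"],0),3),round(r["conf"],2))
save("e",np.hstack([cv2.resize(t[110:230,140:260],(400,400),interpolation=3),cv2.resize(s[120:250,255:385],(400,400),interpolation=3)]))
```

```text
side 315
-60 17 2.6 [ 82.9 107.5 108.7]
-50 31 4.6 [ 66.3 107.3 109.2]
-40 74 0.5 [ 66.7 100.4 108.7]
-30 37 -1.4 [ 65.9  95.  106. ]
-20 10 -8.8 [65.7 66.5 67.2]
-10 9 0.8 [65.9 67.6 80.2]
0 47 1.1 [65.9 79.1 84.8]
10 71 -2.0 [66.5 74.6 80.6]
20 19 3.8 [70.  73.6 80.2]
side film_roll_box [0.379 0.238 0.   ] 0.86
side pipette_a [ 0.378 -0.042  0.   ] 0.61
top 237
-70 7 -2.4 [ 83.6 100.3 108.4]
-60 42 -2.0 [ 75.6 106.8 109.6]
-50 44 -1.8 [ 76.4 106.2 108.6]
-40 43 -1.7 [ 75.  105.6 109.1]
-30 28 0.8 [66.2 79.3 81.7]
-20 33 -0.6 [74.4 80.  82.2]
-10 7 -11.0 [70.  76.5 81.5]
0 8 -10.6 [69.8 78.2 80.6]
10 23 -3.1 [65.9 78.7 81.5]
20 2 19.9 [62.5 63.4 64.3]
top film_roll_box [0.391 0.232 0.   ] 0.93
top hemocytometer [ 0.642 -0.036  0.   ] 0.75
top beaker [ 0.603 -0.128  0.   ] 0.8
```

View pics/e.png

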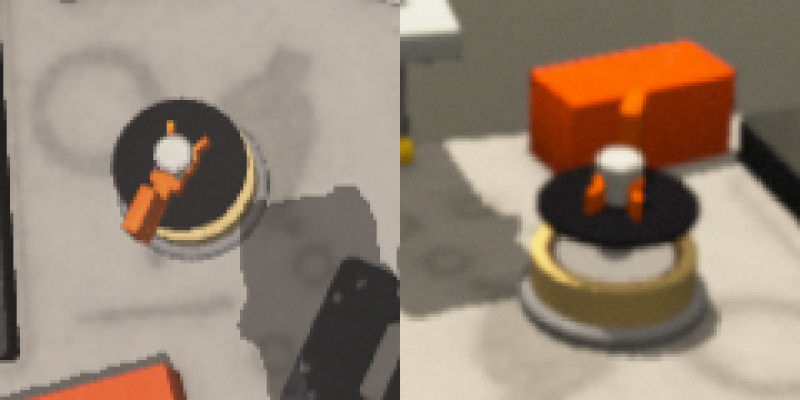

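The picture shows the C round the neck under the head, with both lips protruding evenly in front. The top of the C is at 80–81 mm throughout, the fin top at 109 mm, so it is level. The lips end about 21 mm past the axis, so it is home.

```bash
python3 -c "
from cell import *
print(sign_off())"
```

```text
the job is handed in; nothing more can be done
None
```

The clip is snapped fully home round the neck, lying level in the groove, and the gripper has let go and moved clear. I handed the job in at about 22 s.

**How it went:** I gripped the clip by its fin. A light touch of about 7 N put the plate top at about 67 mm, matching the depth images. I backed off to mid-groove and slid the clip in slowly along its own axis. The highest force reading was about 4 N before the snap and about 7 N at the hard stop, after roughly 42 mm of travel as predicted. Forces are read only at the end of each move, so brief peaks in between could have been higher.

**Last checks:**
- **Clip:** the C's top is at 80–81 mm throughout and the fin top at about 109 mm. The lips end about 21 mm beyond the axis, which agrees with fully seated.
- **Bystanders:** the box, hemocytometer and beaker were within about 3 mm of their first positions in the top camera.
- **Disagreements:** the side camera put the box about 19 mm and the pipette about 10 mm from its own first readings. For the box I trust the top camera, because nothing came near it.
- **Not confirmed:** the top camera missed the pipette in the last picture. The side camera's last reading of it matches the top camera's first.

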